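Empty the press catch tray and close the tote

TASK

Take the two white-lidded finished modules out of the press's catch tray and set them (do not drop them) flat and white lid up in the blue tote, leaving the red-lidded reject where it lies in the tray. Then close the tote with the cover plate: its pins are adjustable and have been left somewhere off centre, so lay the plate on them and slide it gently along, without forcing it down, until both slots drop over the pins and it lies flat on the tote, then let go.

Things in the scene. Friction and masses are not known exactly. Their poses are not given: they have to be found in the camera images.
- module_a: finished module: black block 30 mm (x) x 44 mm (y) x 30 mm high, white lid with two brass terminals 3 mm tall; 80 g. Origin: centre of its underside, z out through the lid. It lies on the sloped tray floor, so z starts 18 deg from vertical, leaning away from the press. Grip across its x faces; 25 mm or more is clear beside each: open the gripper only part way
- module_b: second finished module, the same as module_a. The three blocks lie side by side across the tray in any order
- reject: reject: same block and size as module_a but with a red lid; stays in the tray, not moved more than a couple of centimetres
- press: grey and blue bench press, aluminium catch tray at its front, fixed. Origin: on the bench under the middle of the tray floor, z up, y towards the press's body, x across the tray. Tray floor 230 mm (x) x 150 mm, middle 40 mm above the bench, sloping 18 deg (up towards +y); rim 14 mm above the floor. Press body begins at y = +85 mm, 250 mm high
- tote: blue open tote, fixed. Origin: centre of its underside on the bench, z up. Outside 118 mm (x) x 180 mm (y) x 46 mm high, walls and floor 4 mm thick (inner floor at z = 4 mm). A flange level with the rim runs out at each y end, to y = +-118 mm, and carries a locating pin
- pin_mid (a point): midway between the nominal tops of the tote's two pins: 55 mm above its underside, axes as the tote's. Steel pins 8 mm thick, 9 mm high, tips chamfered 1 mm, at y = +-103 mm. The true pins share one bar, shifted together along x by anything from -10 to +10 mm from here: different each time, not reported. Clamped firmly, they do not give
- cover: aluminium cover plate 130 mm (x) x 232 mm (y) x 5 mm, 350 g, flat on the bench. Origin: centre of its underside, z up. Through slots at x = 0, y = +-103 mm: 11 mm along x, 16 mm along y. Orange bar handle in the middle: 16 mm thick (x), 70 mm long (y), top 45 mm above the underside. Either end may go to either pin. Seated, its underside is 9 mm lower than when it rests on the pin tips
Mind the look-alikes: they are no part of the job. What is shaped like the module_b but purple or turquoise is not meant.

How it is judged:
By the outcome, as a careful person would: the job done as asked, in the order asked, and still so for the second after the job is handed in, with the robot touching nothing.
It also fails if it takes over 72 s, if anything falls off the work surface, if the arm or the gripper's body presses on something with over 40 N, if the wrist force passes 120 N, or if a joint passes its speed limit or range.

ROBOT

A 6-joint arm with a two-finger parallel gripper is mounted at the origin on the work surface. World frame = base frame: x ahead of the robot, y to its left, z up, the work surface at z = 0. Lengths are in m, angles in rad, forces in N, time in s.
With the tool pointing down it reaches from about 0.3 to 0.775 m from the base axis. Payload 14.6 kg.
Tool frame: the origin (TCP) lies midway between the tips of the shut fingers; the grasp point (between the pads) lies 19 mm behind it (ctrl.pinch_z is the distance from the TCP to the grasp point, in m); z points along the fingers, y is the line along which they close (so a half turn about z gives the same grasp; the last joint's range is limited). The gripper opens to 94 mm and grips with 3 to 60 N. Pads are 16 mm wide; open, the fingers measure 119 mm over their backs; the gripper's body (75 mm by 177 mm) begins 78 mm behind the grasp point.
Start: joints at [1.184, 0.3, 1.521, -0, 1.321, -0.067], TCP at [0.173, 0.522, 0.205] pointing down, gripper open.
Joint ranges: [-3.03, 3.03], [-0.79, 2.21], [0.23, 2.52], [-1.04, 4.18], [0, 3.07], [-2.55, 2.55]. Speed limits (rad/s): [2.22, 2.22, 2.57, 3.14, 3.14, 3.14].

INTERFACE

Orientations are given as [roll, pitch, yaw] about the fixed x, y, z axes, in that order (R = Rz(yaw) Ry(pitch) Rx(roll)).
In Python, from station import ctrl gives the robot as it stands.
- The arm moves only by the tool jog_arm, never from a script. Its argument "motion" is a list of rows, each a list of 7 numbers: the shift along the tool's x, y, z in m, then the turn, a rotation vector about the tool's x, y, z in rad, then the opening, from -1 (shut) to 1 (fully open). In form: [[tx, ty, tz, rx, ry, rz, gripper], ...]. A call has 1 to 5 rows; each row shifts and turns the commanded pose from where the row before left it, along the tool's axes as they then stand; what a row does not reach is not made up. A row lasts 1/10 s, in which the tool goes at most 50 mm and 8.59 degrees, less where a joint would pass 70% of its speed; a pose out of reach is approached as far as the arm can. A call is refused whole if a number of a shift passes 0.05 or a number of a turn 0.15, either way. A call with a gripper value outside its range is refused whole. The fingers move at their own pace and stop on an object; "squeeze" is the grip in N (left out, the last holds). Time passes only in rows, so rows that do not move let the fingers close. It gives the time, the measured TCP pose, the force, the opening and the grip force at its end, in the units of the state.
- ctrl.get_obs(): the state, without advancing time (a new reading comes with each control period).
- ctrl.camera(name): name is "scene" or "side" or "wrist"; returns the picture (480x640x3 uint8, red, green, blue); there is no depth.
- ctrl.camera_model(name): a dict with "intrinsics" (3x3 intrinsics, pixels), "rvec" (rotation vector, rad) and "tvec" (3), from world to camera coordinates, as OpenCV has them. Camera axes: x right, y down, z forward; pixel columns grow to the right and rows downward; lengths in m; the calibration is good to about 2 mm. A picture is of the moment at which its call begins: read the wrist's pose just before it. camera_model takes no time and is no camera call; for the wrist camera it gives the pose at the moment of the call.
- ctrl.hand_in(): hands the job in; it is judged then, once.
The state is a dict: "time_s": time; "qpos": joint angles; "joint_vel": joint speeds; "tau": joint torques, N m; "ee_pos": TCP position; "eef_rot": TCP orientation; "force": force on the tool from outside, world axes, zero at the start; "moment": the same for the moment, N m; "grip_width": finger opening in m; "grip_force": force on a finger pad.
Only numpy, scipy, OpenCV 4.12 (cv2) and the standard library are available. Lean on these libraries where they do the work, as an engineer would, in place of code of your own. Each camera call takes 0.05 s, during which the arm holds its last target. There are 200 camera calls.

## Working session

There is one attempt and no reset: what is moved stays moved. The work goes in short steps, Python scripts to look and compute and a tool call to move; the robot and the scene stay as the last step left them, time stands still between calls to the robot, and variables do not carry over. Pictures are saved under pics/ and viewed, at most 10 in all, crops included, and the job is handed in when it is done.

Besides the shell and the picture viewer there is one more tool, called after "Call:" as name([rows], argument=value, ...), one row to a line, values as JSON. jog_arm: Moves the arm, as the interface text tells. Its arguments: {"type":"object","properties":{"motion":{"type":"array"},"squeeze":{"type":"number"}},"required":["motion"]}

```bash
ls; mkdir -p pics; python3 - <<'E'
from station import ctrl
import cv2
print(ctrl.get_obs(), ctrl.pinch_z)
for n in ["scene","side","wrist"]:
    m=ctrl.camera_model(n); print(n,m)
    cv2.imwrite(f"pics/{n}0.png",ctrl.camera(n)[:,:,::-1])
E
```

```text
pics
{'time_s': 0.0, 'qpos': array([ 1.18441819e+00,  3.00451819e-01,  1.52157994e+00, -2.82563340e-05,
        1.32073109e+00, -6.65890230e-02]), 'joint_vel': array([ 0.00048896, -0.00103924,  0.00084116,  0.0011103 , -0.00038568,
       -0.00056443]), 'tau': array([ 1.37691859e-03, -5.31815851e+01, -3.52737737e+01,  7.08990684e-02,
        2.44575430e-02, -1.11275856e-04]), 'ee_pos': array([0.17280316, 0.52186277, 0.2048974 ]), 'eef_rot': array([-3.14042324e+00, -5.05554832e-05,  2.82181051e+00]), 'force': array([0.89620357, 0.04184353, 0.24580351]), 'moment': array([ 0.01865356, -0.04493243,  0.02824772]), 'grip_force': 0.0, 'grip_width': 0.09370394835282529} 0.0188
scene {'intrinsics': array([[444.16969671,   0.        , 319.06716889],
       [  0.        , 444.16969671, 243.53776478],
       [  0.        ,   0.        ,   1.        ]]), 'rvec': array([ 2.20379507,  0.64369931, -0.32144746]), 'tvec': array([-0.45698877, -0.10165749,  1.14428598])}
side {'intrinsics': array([[440.89222785,   0.        , 322.09551466],
       [  0.        , 440.89222785, 240.86485776],
       [  0.        ,   0.        ,   1.        ]]), 'rvec': array([ 0.49279924, -2.81210629,  1.03490671]), 'tvec': array([0.50136942, 0.18951531, 0.72893719])}
wrist {'intrinsics': array([[422.44986352,   0.        , 314.94730422],
       [  0.        , 422.44986352, 242.29933881],
       [  0.        ,   0.        ,   1.        ]]), 'rvec': array([-2.37672465, -1.71871409, -0.21173889]), 'tvec': array([-0.54988477, -0.02579715,  0.39076806])}
```

View pics/scene0.png

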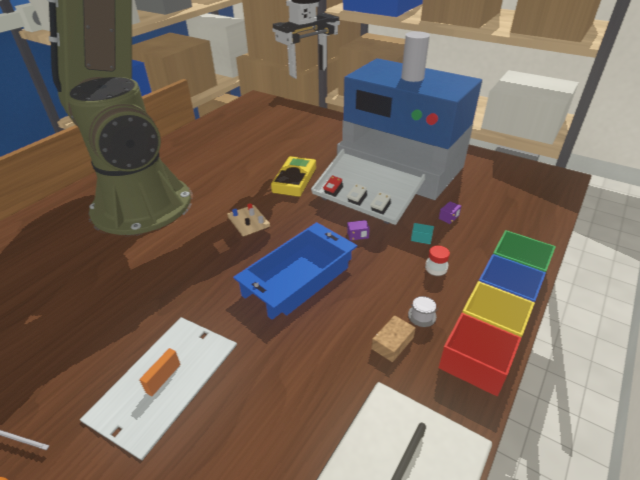

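View pics/side0.png

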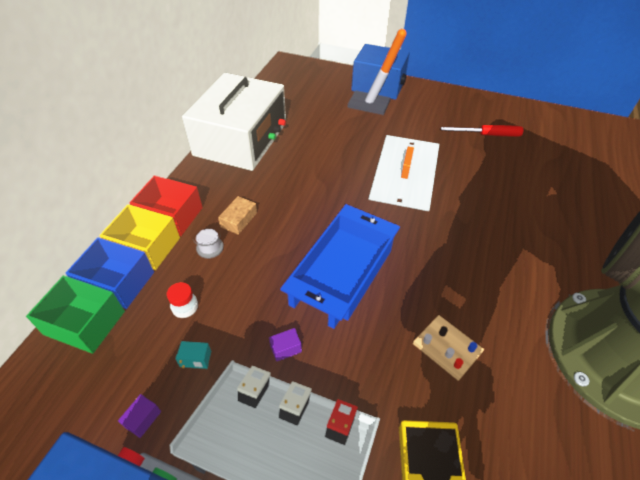

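The three blocks in the tray are at these pixels:
- Scene view: red lid (333,186), white lids (357,194) and (381,203).
- Side view: red lid (341,420), white lids (295,402) and (254,384).

The purple and turquoise blocks lie outside the tray, at scene (358,230), (450,212) and (423,233). They are look-alikes, so the two white-lidded blocks are the ones to move. I'll confirm that in a crop while I measure.

```bash
cat > h.py <<'E'
import numpy as np, cv2
def P(m):
    R=cv2.Rodrigues(np.array(m["rvec"]))[0]; return m["intrinsics"]@np.c_[R,m["tvec"]]
def plane(m,uv,z):
    R=cv2.Rodrigues(np.array(m["rvec"]))[0]; c=-R.T@m["tvec"]
    uv=np.atleast_2d(uv).astype(float); d=np.c_[uv,np.ones(len(uv))]@np.linalg.inv(m["intrinsics"]).T@R
    return c+d*((z-c[2])/d[:,2])[:,None]
def tri(m1,p1,m2,p2):
    X=cv2.triangulatePoints(P(m1),P(m2),np.array(p1,float).reshape(2,1),np.array(p2,float).reshape(2,1))
    return (X[:3]/X[3]).ravel()
E
python3 - <<'E'
from station import ctrl
from h import *
S=ctrl.camera_model("scene");D=ctrl.camera_model("side")
a=cv2.imread("pics/scene0.png");b=cv2.imread("pics/side0.png");w=cv2.imread("pics/wrist0.png")
for n,p,q in [("red",(333,186),(341,420)),("w1",(357,194),(295,402)),("w2",(381,203),(254,384)),("pinA",(331,236),(315,296)),("pinB",(258,287),(369,219)),("slotA",(204,335),(399,201)),("slotB",(116,432),(411,143))]:
    print(n,tri(S,p,D,q).round(3))
for n,m,im in [("scene",S,a),("side",D,b)]:
    h=cv2.cvtColor(im,cv2.COLOR_BGR2HSV)
    o=cv2.inRange(h,(5,150,120),(18,255,255)); 
    k,_,st,ce=cv2.connectedComponentsWithStats(o)
    print(n,"orange",[(st[i,4],ce[i].round(1)) for i in range(1,k) if st[i,4]>80])
    wh=cv2.inRange(h,(0,0,150),(180,60,255))
    k,lab,st,ce=cv2.connectedComponentsWithStats(wh)
    i=lab[395,130] if n=="scene" else lab[185,390]
    i=i or 0
    pts=np.argwhere(lab==i)[:,::-1]
    X=plane(m,pts,0.005)[:,:2].astype(np.float32)
    print("cover",len(pts),cv2.minAreaRect(X))
    bl=cv2.inRange(h,(105,150,60),(125,255,255)); k,lab,st,ce=cv2.connectedComponentsWithStats(bl)
    i=lab[270,300] if n=="scene" else lab[265,340]
    pts=np.argwhere(lab==i)[:,::-1]; print("tote",len(pts),cv2.minAreaRect(plane(m,pts,0.046)[:,:2].astype(np.float32)))
def crop(im,x,y,ww,hh,s): return cv2.resize(im[y:y+hh,x:x+ww],s,interpolation=cv2.INTER_CUBIC)
top=np.hstack([crop(a,300,140,160,120,(400,300)),crop(b,200,350,200,130,(400,300))])
bot=np.hstack([crop(w,0,0,640,480,(400,300)),crop(a,230,215,140,105,(400,300))])
cv2.imwrite("pics/m1.png",np.vstack([top,bot]))
E
```

```text
red [0.409 0.273 0.043]
w1 [0.478 0.272 0.044]
w2 [0.545 0.268 0.044]
pinA [0.512 0.097 0.048]
pinB [ 0.475 -0.105  0.048]
slotA [ 0.436 -0.222  0.002]
slotB [ 0.454 -0.429  0.004]
scene orange [(np.int32(823), array([159.5, 371.5]))]
cover 8732 ((0.4453083872795105, -0.3258788585662842), (0.13288244605064392, 0.23328538239002228), 4.837395191192627)
tote 5730 ((0.5076775550842285, -0.015386134386062622), (0.25468987226486206, 0.146272212266922), 79.53917694091797)
side orange [(np.int32(358), array([393.5,  50.3])), (np.int32(199), array([329.3, 137. ])), (np.int32(191), array([406.9, 162.1])), (np.int32(137), array([309.8, 181.3])), (np.int32(161), array([286.3, 217.6])), (np.int32(363), array([178.6, 233.9])), (np.int32(158), array([219.5, 255.2])), (np.int32(264), array([247. , 281.5])), (np.int32(198), array([532.7, 285.7])), (np.int32(154), array([545. , 298.2])), (np.int32(184), array([527.4, 354.6]))]
cover 3745 ((0.4440474510192871, -0.32617413997650146), (0.1331300437450409, 0.24135176837444305), 4.844949722290039)
tote 7380 ((0.4908832013607025, 0.005882471799850464), (0.2570585012435913, 0.12810471653938293), 79.53004455566406)
```

View pics/m1.png

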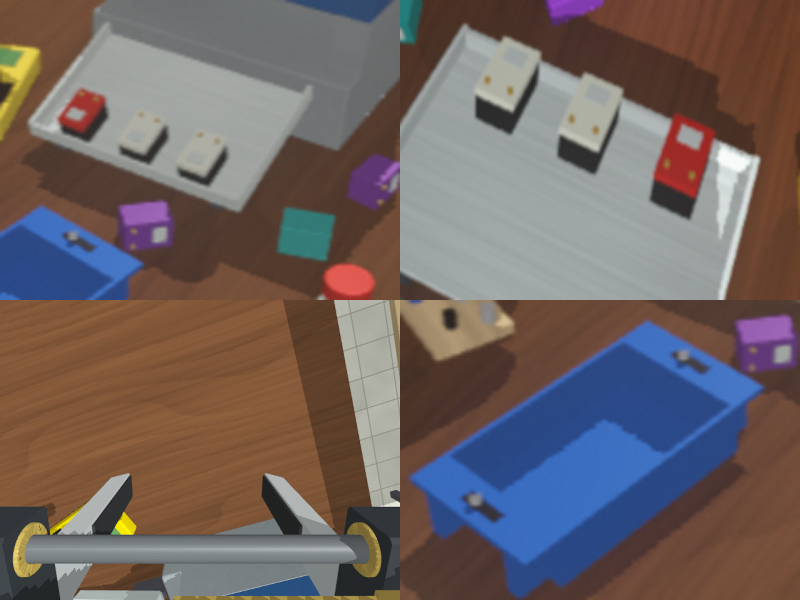

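The crop confirms it: the red reject is at the low-x end, with two white-lidded modules beside it in the tray. The purple and turquoise blocks are outside the tray. Each pin sits toward one end of its dark slot in the flange.

```bash
python3 - <<'E'
from station import ctrl
from h import *
from scipy.spatial.transform import Rotation as Ro
S=ctrl.camera_model("scene");D=ctrl.camera_model("side");W=ctrl.camera_model("wrist")
a=tri(S,(313,191),D,(378.5,418.5));b=tri(S,(396,223),D,(232.5,362)); print("rim",a,b,np.degrees(np.arctan2(*(b-a)[[1,0]])))
c=plane(S,[(315.8,222.7),(357,245.5),(274.5,307),(234.2,277.3)],.046)[:,:2]
print(c,c.mean(0)); e=(c[0]+c[1]-c[2]-c[3]); print("tote yaw",np.degrees(np.arctan2(-e[0],e[1])))
y=np.arctan2(-e[0],e[1]);ex=np.array([np.cos(y),np.sin(y)])
for z in(.05,.055):
  p=plane(S,[(331,236),(258,287)],z)[:,:2]; print("pins scene",p,(p.mean(0)-c.mean(0))@ex)
  p=plane(D,[(315,296),(369,219)],z)[:,:2]; print("pins side",p,(p.mean(0)-c.mean(0))@ex)
o=ctrl.get_obs();R=Ro.from_euler("xyz",o["eef_rot"]).as_matrix();Rw=cv2.Rodrigues(W["rvec"])[0]
print("cam in tool",R.T@(-Rw.T@W["tvec"]-o["ee_pos"]),"\n",(R.T@Rw.T).round(3))
# cover corners & sides of module lids: colour blobs
for n,m in(("scene",S),("side",D)):
  im=cv2.imread(f"pics/{n}0.png");h=cv2.cvtColor(im,cv2.COLOR_BGR2HSV)
  mk=cv2.inRange(h,(12,15,150),(40,80,255)); k,l,st,ce=cv2.connectedComponentsWithStats(mk)
  for i in range(1,k):
    if 60<st[i,4]<1500 and (n=="scene" and 330<ce[i][0]<400 and 170<ce[i][1]<220 or n=="side" and 230<ce[i][0]<320 and 360<ce[i][1]<425): print(n,st[i],ce[i].round(1))
E
```

```text
rim [0.36175073 0.24861908 0.02566041] [0.59816438 0.24077457 0.02308698] -1.900452098900079
[[ 0.45857976  0.12126299]
 [ 0.57542053  0.10137804]
 [ 0.53242212 -0.12749824]
 [ 0.41874745 -0.10830696]] [ 0.49629247 -0.00329104]
tote yaw -10.241545016366887
pins scene [[ 0.51492643  0.09517303]
 [ 0.4777815  -0.10687465]] 0.0005156405535931726
pins side [[ 0.51081096  0.09756458]
 [ 0.47367353 -0.10393462]] -0.004004538286639413
pins scene [[ 0.51814145  0.09000409]
 [ 0.48130333 -0.11037473]] 0.004601064437986504
pins side [[ 0.50968907  0.10063087]
 [ 0.47285024 -0.09924824]] -0.00565083595613811
cam in tool [ 0.07111313  0.00040532 -0.17947275] 
 [[ 0.001 -0.97  -0.245]
 [ 1.     0.001 -0.   ]
 [ 0.    -0.245  0.97 ]]
scene [347 184  19  17 134] [356.9 191.4]
scene [371 192  19  18 141] [380.8 200. ]
side [238 367  32  31 465] [252.7 383. ]
side [280 382  31  33 493] [294.4 399.7]
```

```bash
cat >> h.py <<'E'
from scipy.spatial.transform import Rotation as Ro
from scipy.linalg import logm, expm
def T(R,p):
    M=np.eye(4);M[:3,:3]=R;M[:3,3]=p;return M
def now(o): return T(Ro.from_euler("xyz",o["eef_rot"]).as_matrix(),o["ee_pos"])
def tool(yaw,tilt):   # closing axis along x of a frame yawed by yaw; tool x towards its +y; leaning by tilt
    c,s=np.cos(tilt),np.sin(tilt)
    return Ro.from_euler("z",yaw).as_matrix()@np.array([[0,1,0],[c,0,s],[s,0,-c]])
def rows(A,B,n=None,v=.045,w=.13):
    D=np.linalg.inv(A)@B; r=Ro.from_matrix(D[:3,:3]).magnitude()
    n=n or max(1,int(np.ceil(max(np.linalg.norm(D[:3,3])/v,r/w))))
    d=np.real(expm(logm(D)/n)); 
    print(n,"rows of",np.r_[d[:3,3],Ro.from_matrix(d[:3,:3]).as_rotvec()].round(4).tolist()); return B
E
python3 - <<'E'
from station import ctrl
from h import *
S=ctrl.camera_model("scene");D=ctrl.camera_model("side")
print(tri(S,(356.9,191.4),D,(294.4,399.7)),tri(S,(380.8,200),D,(252.7,383)))
A=now(ctrl.get_obs()); rows(A,T(tool(np.radians(-1.9),np.radians(18)),[.51,.23,.18]))
E
```

```text
[0.47853888 0.27159174 0.0513738 ] [0.54434327 0.26947333 0.05116665]
11 rows of [-0.0427, 0.008, -0.0036, -0.0184, 0.0246, 0.1157]
```

Call:
jog_arm([
  [-0.028, -0.035, -0.003, 0, 0, 0, 0.1],
  [-0.028, -0.035, -0.003, 0, 0, 0, 0.1],
  [-0.028, -0.035, -0.003, 0, 0, 0, 0.1],
  [-0.028, -0.035, -0.003, 0, 0, 0, 0.1],
  [-0.028, -0.035, -0.003, 0, 0, 0, 0.1],
])

```text
time_s: 0.65
ee_pos: [0.2509, 0.3102, 0.2204]
eef_rot: [-3.141, -0.0, 2.822]
force: [0.7, 0.9, 0.4]
grip_width: 0.0574
grip_force: 0.0
```

```bash
python3 - <<'E'
from station import ctrl
from h import *
o=ctrl.get_obs();print(o["ee_pos"],o["grip_width"])
A=now(o); rows(A,T(tool(np.radians(-1.9),np.radians(18)),[.51,.23,.18]),n=10)
E
```

```text
[0.25087155 0.31024941 0.22038762] 0.057424620281407004
10 rows of [-0.0245, 0.016, 0.0012, -0.0202, 0.027, 0.1273]
```

Call:
jog_arm([
  [-0.0245, 0.016, 0.0012, -0.02, 0.027, 0.127, 0.1],
  [-0.0245, 0.016, 0.0012, -0.02, 0.027, 0.127, 0.1],
  [-0.0245, 0.016, 0.0012, -0.02, 0.027, 0.127, 0.1],
  [-0.0245, 0.016, 0.0012, -0.02, 0.027, 0.127, 0.1],
  [-0.0245, 0.016, 0.0012, -0.02, 0.027, 0.127, 0.1],
])

```text
time_s: 1.15
ee_pos: [0.3957, 0.313, 0.2092]
eef_rot: [3.089, -0.158, 2.184]
force: [-0.7, 0.9, -0.6]
grip_width: 0.0517
grip_force: 0.0
```

Call:
jog_arm([
  [-0.0245, 0.016, 0.0012, -0.02, 0.027, 0.127, 0.1],
  [-0.0245, 0.016, 0.0012, -0.02, 0.027, 0.127, 0.1],
  [-0.0245, 0.016, 0.0012, -0.02, 0.027, 0.127, 0.1],
  [-0.0245, 0.016, 0.0012, -0.02, 0.027, 0.127, 0.1],
  [-0.0245, 0.016, 0.0012, -0.02, 0.027, 0.127, 0.1],
])

```text
time_s: 1.65
ee_pos: [0.5107, 0.2312, 0.1792]
eef_rot: [-3.139, -0.315, 1.535]
force: [0.7, 0.3, 0.4]
grip_width: 0.0519
grip_force: 0.0
```

```bash
python3 - <<'E'
from station import ctrl
from h import *
o=ctrl.get_obs();print(o["ee_pos"],o["grip_width"],o["qpos"].round(2))
A=now(o); rows(A,T(tool(np.radians(-1.9),np.radians(18)),[.51,.23,.18]))
im=ctrl.camera("wrist")[:,:,::-1];m=ctrl.camera_model("wrist");np.savez("w1.npz",**m)
cv2.imwrite("pics/w1.png",im)
E
```

```text
[0.51071293 0.23119252 0.17922658] 0.05194281955078801 [0.21 0.29 1.63 0.33 1.17 0.13]
1 rows of [-0.0009, -0.0007, -0.0011, -0.0013, -0.0006, -0.0026]
```

View pics/w1.png

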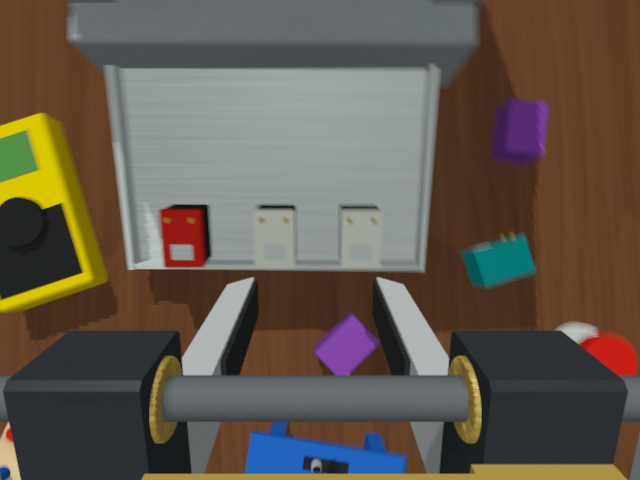

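The wrist view shows the red lid at (185,236), white lids at (275,237) and (361,237), and the tray rim along row 268. The modules are square to the tool.

```bash
python3 - <<'E'
from station import ctrl
from h import *
from scipy.optimize import least_squares
S=ctrl.camera_model("scene");D=ctrl.camera_model("side");W=dict(np.load("w1.npz"))
im=cv2.imread("pics/w1.png");h=cv2.cvtColor(im,cv2.COLOR_BGR2HSV)
mk=cv2.inRange(h,(12,12,150),(40,120,255)); k,l,st,ce=cv2.connectedComponentsWithStats(mk)
for i in range(1,k):
    if st[i,4]>300 and st[i,1]>195 and st[i,1]<270: 
        print(st[i],ce[i].round(1),cv2.minAreaRect(np.argwhere(l==i)[:,::-1].astype(np.float32)))
A=now(ctrl.get_obs())
def pr(m,X):
    x=P(m)@np.r_[X,1];return x[:2]/x[2]
for n,ob in [("w1",[(S,(356.9,191.4)),(D,(294.4,399.7)),(W,(275.5,236.5))]),("w2",[(S,(380.8,200)),(D,(252.7,383)),(W,(361,236.5))])]:
    r=least_squares(lambda X:np.concatenate([pr(m,X)-p for m,p in ob]),[.5,.27,.05]);X=r.x
    print(n,X.round(4),r.fun.round(1),"in tool",(np.linalg.inv(A)@np.r_[X,1]).round(4))
print("rim",tri(S,(313,191),W,(128,268)),tri(S,(396,223),W,(426,270)))
E
```

```text
w1 [0.4816 0.2687 0.0478] [ 0.2  2.2 -1.6 -1.6 -1.4 -0.7] in tool [-0.0031 -0.0316  0.1356  1.    ]
w2 [0.5471 0.2659 0.0489] [-0.   1.9 -1.  -2.2 -1.1 -1.1] in tool [-0.0025  0.034   0.1343  1.    ]
rim [0.36163048 0.25040925 0.02520905] [0.60184898 0.23747353 0.02686105]
```

Call:
jog_arm([
  [-0.001, 0.017, 0.01, 0, 0, 0, 0.1],
  [-0.001, 0.017, 0.02, 0, 0, 0, 0.1],
  [0, 0, 0.035, 0, 0, 0, 0.1],
  [0, 0, 0.035, 0, 0, 0, 0.1],
  [0, 0, 0.025, 0, 0, 0, 0.1],
])

```text
time_s: 2.2
ee_pos: [0.5439, 0.268, 0.0577]
eef_rot: [-3.138, -0.313, 1.541]
force: [1.1, -0.6, -0.2]
grip_width: 0.0516
grip_force: 0.0
```

Call:
jog_arm([
  [0, 0, 0.01, 0, 0, 0, 0.1],
  [0, 0, 0.008, 0, 0, 0, 0.1],
  [0, 0, 0.007, 0, 0, 0, 0.1],
  [0, 0, 0.004, 0, 0, 0, 0.1],
  [0, 0, 0, 0, 0, 0, 0.1],
])

```text
time_s: 2.7
ee_pos: [0.5451, 0.2766, 0.0328]
eef_rot: [-3.141, -0.314, 1.541]
force: [0.2, -0.0, -0.4]
grip_width: 0.0517
grip_force: 0.0
```

```bash
python3 - <<'E'
from station import ctrl
import cv2,numpy as np
o=ctrl.get_obs();print(o["ee_pos"],o["force"])
a=ctrl.camera("side")[300:480,180:420,::-1];b=ctrl.camera("wrist")[:,:,::-1]
cv2.imwrite("pics/g1.png",np.hstack([cv2.resize(a,(400,300)),cv2.resize(b,(400,300))]))
E
```

```text
[0.54513269 0.27660819 0.03277414] [ 0.16719925 -0.0336151  -0.36464324]
```

View pics/g1.png

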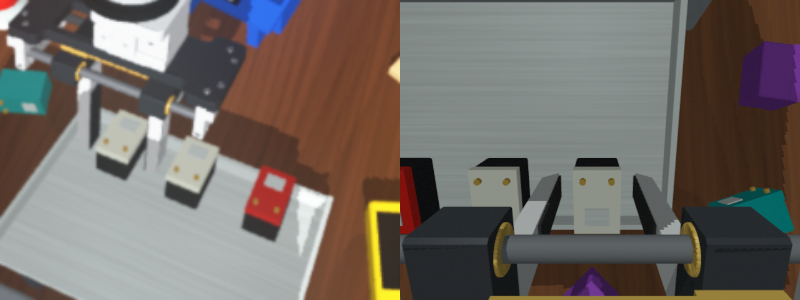

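The fingers straddle the right-hand white module centrally. I'll go 3 mm lower and close.

Call:
jog_arm([
  [0, 0, 0.003, 0, 0, 0, 0.1],
  [0, 0, 0, 0, 0, 0, -0.5],
  [0, 0, 0, 0, 0, 0, -0.5],
  [0, 0, 0, 0, 0, 0, -0.5],
  [0, 0, 0, 0, 0, 0, -0.5],
], squeeze=20)

```text
time_s: 3.3
ee_pos: [0.5451, 0.2775, 0.0298]
eef_rot: [-3.141, -0.314, 1.541]
force: [0.3, -0.6, 0.6]
grip_width: 0.0298
grip_force: 20.0
```

Call:
jog_arm([
  [0, 0, -0.005, 0, 0, 0, -0.5],
  [0, 0, -0.02, 0, 0, 0, -0.5],
  [0, 0, -0.04, 0, 0, 0, -0.5],
  [0, 0, -0.04, 0, 0, 0, -0.5],
  [0, 0, -0.04, 0, 0, 0, -0.5],
])

```text
time_s: 3.8
ee_pos: [0.5435, 0.2322, 0.1694]
eef_rot: [-3.141, -0.313, 1.541]
force: [-0.3, -0.3, -1.5]
grip_width: 0.0299
grip_force: 20.0
```

```bash
python3 - <<'E'
from station import ctrl
from h import *
o=ctrl.get_obs();A=now(o);print(o["ee_pos"],o["grip_width"],o["qpos"].round(2))
ty=np.radians(-10.3);c=np.array([.4955,-.004]);
Rt=tool(ty,0);ey=np.array([-np.sin(ty),np.cos(ty)])
q=c+.04*ey; print("place",q)
rows(A,T(Rt,[*q,.13]))
im=ctrl.camera("wrist")[:,:,::-1];cv2.imwrite("pics/l1.png",im)
E
```

```text
[0.5435423  0.23219048 0.16942695] 0.02987770968217729 [0.2  0.37 1.55 0.33 1.17 0.11]
place [0.50265209 0.0353554 ]
5 rows of [-0.0409, -0.0046, 0.0003, -0.0049, -0.0625, 0.0297]
```

View pics/l1.png

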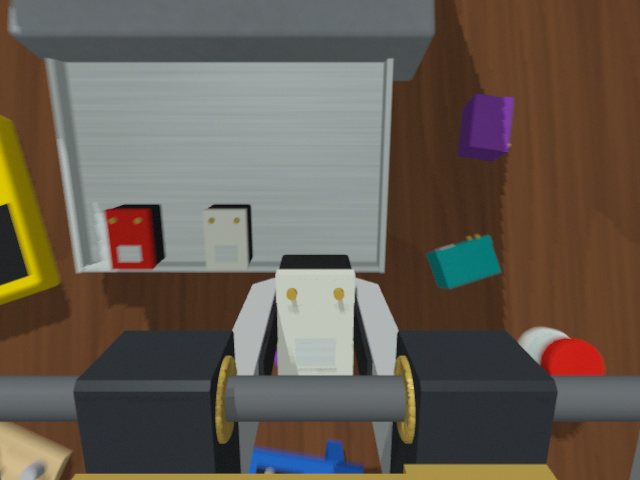

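The module is held squarely at (315,320), and the reject and the other white module have not moved. Next I'll carry it over the tote.

Call:
jog_arm([
  [-0.041, -0.0046, 0.0003, -0.005, -0.0625, 0.03, -0.5],
  [-0.041, -0.0046, 0.0003, -0.005, -0.0625, 0.03, -0.5],
  [-0.041, -0.0046, 0.0003, -0.005, -0.0625, 0.03, -0.5],
  [-0.041, -0.0046, 0.0003, -0.005, -0.0625, 0.03, -0.5],
  [-0.041, -0.0046, 0.0003, -0.005, -0.0625, 0.03, -0.5],
])

```text
time_s: 4.35
ee_pos: [0.5019, 0.034, 0.1278]
eef_rot: [3.141, 0.002, 1.388]
force: [1.1, -0.2, 0.7]
grip_width: 0.0299
grip_force: 20.0
```

```bash
python3 - <<'E'
from station import ctrl
from h import *
o=ctrl.get_obs();A=now(o);print(o["ee_pos"],o["eef_rot"],o["qpos"].round(2))
rows(A,T(tool(np.radians(-10.3),0),[.5026,.0354,.13]))
a=ctrl.camera("side")[180:360,220:460,::-1];m=ctrl.camera_model("wrist");np.savez("w2.npz",**m);b=ctrl.camera("wrist")[:,:,::-1]
cv2.imwrite("pics/w2.png",b)
cv2.imwrite("pics/p1.png",np.hstack([cv2.resize(a,(400,300)),cv2.resize(b,(400,300))]))
E
```

```text
[0.50188291 0.03404107 0.12783587] [3.14135834e+00 2.11698891e-03 1.38815709e+00] [-0.    0.28  1.74 -0.    1.12  0.18]
1 rows of [0.0015, 0.0005, -0.0022, 0.0002, 0.0021, -0.0029]
```

View pics/p1.png

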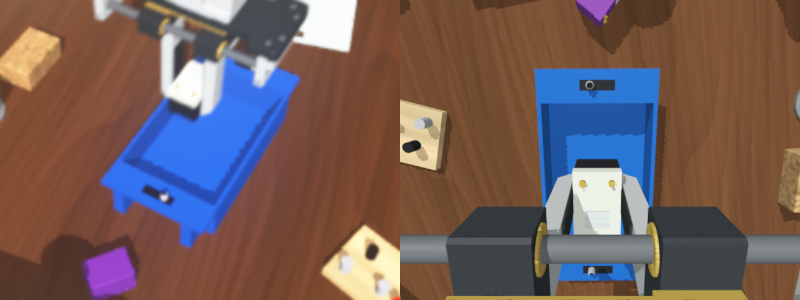

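The view shows the tote's two pins at about full-frame (302,136) and (306,432) in the wrist picture, both left of the flange's centre. The pins are therefore shifted to about -7 mm in tote x. The module is centred over the tote, so I'll lower it.

Call:
jog_arm([
  [0.001, 0, 0.03, 0, 0.002, -0.003, -0.5],
  [0, 0, 0.03, 0, 0, 0, -0.5],
  [0, 0, 0.03, 0, 0, 0, -0.5],
  [0, 0, 0.02, 0, 0, 0, -0.5],
  [0, 0, 0.003, 0, 0, 0, -0.5],
])

```text
time_s: 4.95
ee_pos: [0.5018, 0.0373, 0.0131]
eef_rot: [-3.139, -0.002, 1.393]
force: [0.3, -0.2, -0.5]
grip_width: 0.0299
grip_force: 20.0
```

Call:
jog_arm([
  [0, 0, 0.002, 0, 0, 0, -0.5],
  [0, 0, 0.001, 0, 0, 0, -0.5],
  [0, 0, 0, 0, 0, 0, -0.5],
])

```text
time_s: 5.25
ee_pos: [0.5034, 0.0369, 0.013]
eef_rot: [3.14, -0.003, 1.392]
force: [0.5, -0.4, -0.4]
grip_width: 0.0299
grip_force: 20.0
```

```bash
python3 - <<'E'
from h import *
W=dict(np.load("w2.npz"));im=cv2.imread("pics/w2.png")
g=cv2.cvtColor(im,cv2.COLOR_BGR2HSV)
h=g
bl=cv2.inRange(h,(100,120,40),(125,255,255))
for r in(115,125,155): 
    x=np.flatnonzero(bl[r]); print(r,x[0],x[-1])
for y0,y1,x0,x1 in((120,160,275,350),(420,440,290,350)):
    print(im[y0:y1,x0:x1].max(2)[::2,::2].shape)
    gr=(h[y0:y1,x0:x1,1]<80)
    k,l,st,ce=cv2.connectedComponentsWithStats((gr&(h[y0:y1,x0:x1,2]>90)).astype(np.uint8)); print("light",[(s+[x0,y0,0,0,0],c+[x0,y0]) for s,c in zip(st[1:],ce[1:]) if s[4]>3])
    k,l,st,ce=cv2.connectedComponentsWithStats((h[y0:y1,x0:x1,2]<70).astype(np.uint8)); print("dark",[(s+[x0,y0,0,0,0]) for s in st[1:] if s[4]>10])
E
```

```text
115 216 414
125 216 414
155 218 412
(20, 38)
light [(array([296, 128,  15,  15,  97]), array([302.88659794, 134.67010309]))]
dark [array([288, 129,  13,  15, 139]), array([306, 129,  37,  15, 486]), array([299, 132,   9,   9,  61])]
(10, 30)
light [(array([290, 420,  60,   1,  60]), array([319.5, 420. ])), (array([300, 426,  12,  14, 120]), array([305.95      , 432.40833333]))]
dark [array([294, 426,  11,  10,  76]), array([309, 426,  30,  11, 289])]
```

Call:
jog_arm([
  [0, 0, 0.002, 0, 0, 0, -0.5],
  [0, 0, 0, 0, 0, 0, -0.5],
])

```text
time_s: 5.45
ee_pos: [0.5029, 0.0369, 0.0103]
eef_rot: [3.141, -0.003, 1.392]
force: [0.4, -0.1, -0.7]
grip_width: 0.0299
grip_force: 20.0
```

Call:
jog_arm([
  [0, 0, 0.0015, 0, 0, 0, -0.5],
  [0, 0, 0, 0, 0, 0, -0.5],
])

```text
time_s: 5.65
ee_pos: [0.503, 0.0368, 0.0087]
eef_rot: [3.141, -0.003, 1.392]
force: [0.3, -0.2, 0.2]
grip_width: 0.0295
grip_force: 20.0
```

```bash
python3 - <<'E'
from station import ctrl
from h import *
for i in range(1): o=ctrl.get_obs();print(o["ee_pos"],o["force"],o["eef_rot"])
W=dict(np.load("w2.npz"))
y=np.radians(-10.2)
p=plane(W,[(303.5,135),(306,431)],.055)[:,:2]
f=plane(W,[(216,120),(414,120)],.046)[:,:2]
print("pins",p,p.mean(0)); d=p[0]-p[1];print(np.linalg.norm(d),"yaw",np.degrees(np.arctan2(-d[0],d[1])))
d/=np.linalg.norm(d);ex=np.array([d[1],-d[0]]);print("flange",f,np.linalg.norm(f[1]-f[0]),"offset",(p[0]-f.mean(0))@ex)
E
```

```text
[0.50296128 0.03683567 0.00867291] [ 0.33205166 -0.19859075  0.22630706] [ 3.14086635e+00 -2.59913690e-03  1.39229794e+00]
pins [[ 0.50692843  0.10150009]
 [ 0.47062145 -0.09485181]] [0.48877494 0.00332414]
0.19968040017891628 yaw -10.476104804947216
flange [[0.45736272 0.11947203]
 [0.57267892 0.09792317]] 0.11731231416943697 offset -0.006648806404637047
```

Call:
jog_arm([
  [0, 0, 0.0015, 0, 0, 0, -0.5],
  [0, 0, 0, 0, 0, 0, -0.5],
])

```text
time_s: 5.85
ee_pos: [0.503, 0.0369, 0.0082]
eef_rot: [3.141, -0.003, 1.392]
force: [-6.6, 1.1, 17.1]
grip_width: 0.0298
grip_force: 20.0
```

Call:
jog_arm([
  [0, 0, 0.001, 0, 0, 0, -0.5],
  [0, 0, 0, 0, 0, 0, -0.5],
])

```text
time_s: 6.05
ee_pos: [0.503, 0.037, 0.0076]
eef_rot: [3.141, -0.003, 1.392]
force: [-9.2, 0.4, 25.0]
grip_width: 0.0298
grip_force: 20.0
```

Contact made. I'll back off slightly, open and rise.

Call:
jog_arm([
  [0, 0, -0.0015, 0, 0, 0, -0.5],
  [0, 0, 0, 0, 0, 0, 0.1],
  [0, 0, 0, 0, 0, 0, 0.1],
  [0, 0, 0, 0, 0, 0, 0.1],
  [0, 0, -0.01, 0, 0, 0, 0.1],
])

```text
time_s: 6.55
ee_pos: [0.502, 0.0368, 0.0168]
eef_rot: [-3.14, -0.002, 1.392]
force: [-0.2, 0.2, 0.5]
grip_width: 0.0516
grip_force: 0.0
```

Call:
jog_arm([
  [0, 0, -0.03, 0, 0, 0, 0.1],
  [0, 0, -0.04, 0, 0, 0, 0.1],
  [0, 0, -0.04, 0, 0, 0, 0.1],
  [0, 0, -0.03, 0, 0, 0, 0.1],
])

```text
time_s: 6.95
ee_pos: [0.5029, 0.0365, 0.1607]
eef_rot: [3.139, -0.003, 1.392]
force: [-0.5, 0.7, -0.4]
grip_width: 0.0515
grip_force: 0.0
```

```bash
python3 - <<'E'
from station import ctrl
from h import *
o=ctrl.get_obs();A=now(o);print(o["ee_pos"],o["grip_width"])
R=tool(np.radians(-1.9),np.radians(18)); g=np.array([.4796,.280,.0298])
rows(A,T(R,g-.11*R[:,2]))
S=ctrl.camera("scene")[:,:,::-1];cv2.imwrite("pics/s2.png",S)
cv2.imwrite("pics/w3.png",ctrl.camera("wrist")[:,:,::-1])
np.savez("w3.npz",**ctrl.camera_model("wrist"))
E
```

```text
[0.50294343 0.03648954 0.16074247] 0.051486278705424
5 rows of [0.0402, -0.0099, 0.0105, 0.0051, 0.0622, -0.0287]
```

View pics/w3.png

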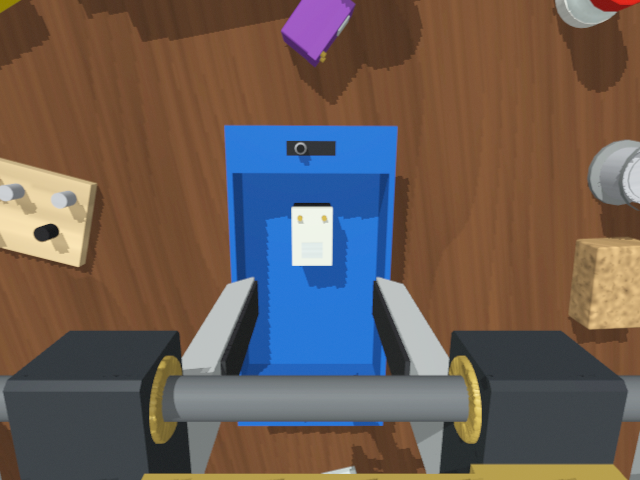

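The first module lies flat, lid up, at (312,236) in the tote. The far pin is at (301,148), with the flange spanning columns 225 to 397, so the pin offset is about -6.8 mm. Next is the second module.

Call:
jog_arm([
  [0.04, -0.01, 0.0105, 0.005, 0.062, -0.0287, 0.1],
  [0.04, -0.01, 0.0105, 0.005, 0.062, -0.0287, 0.1],
  [0.04, -0.01, 0.0105, 0.005, 0.062, -0.0287, 0.1],
  [0.04, -0.01, 0.0105, 0.005, 0.062, -0.0287, 0.1],
  [0.04, -0.01, 0.0105, 0.005, 0.062, -0.0287, 0.1],
])

```text
time_s: 7.55
ee_pos: [0.4766, 0.2466, 0.1304]
eef_rot: [-3.138, -0.315, 1.537]
force: [0.5, 0.2, -0.9]
grip_width: 0.0517
grip_force: 0.0
```

Call:
jog_arm([
  [0, 0, 0, 0, 0, 0, 0.1],
])

```text
time_s: 7.65
ee_pos: [0.4759, 0.2477, 0.1302]
eef_rot: [-3.138, -0.315, 1.54]
force: [-0.0, -0.3, 0.3]
grip_width: 0.0518
grip_force: 0.0
```

```bash
python3 - <<'E'
from station import ctrl
from h import *
o=ctrl.get_obs();A=now(o);print(o["ee_pos"],o["eef_rot"],o["grip_width"])
R=tool(np.radians(-1.9),np.radians(18)); g=np.array([.4796,.280,.0298])
rows(A,T(R,g),n=1)
W=ctrl.camera_model("wrist");im=ctrl.camera("wrist")[:,:,::-1];cv2.imwrite("pics/w4.png",im);h=cv2.cvtColor(im,cv2.COLOR_BGR2HSV)
mk=cv2.inRange(h,(15,12,150),(40,120,255)); k,l,st,ce=cv2.connectedComponentsWithStats(mk)
for i in range(1,k):
    if st[i,4]>300: 
        q=np.linalg.inv(A)@np.r_[plane(W,[st[i,:2]+st[i,2:4]/2],.05)[0],1]
        print(st[i],ce[i].round(1),q.round(4))
E
```

```text
[0.47588779 0.24765531 0.13023924] [-3.13775716 -0.31492574  1.53964397] 0.05184549911050457
1 rows of [-0.0003, 0.0031, 0.1055, -0.0045, -0.0008, 0.0019]
```

Call:
jog_arm([
  [0, 0.003, 0.03, 0, 0, 0, 0.1],
  [0, 0, 0.035, 0, 0, 0, 0.1],
  [0, 0, 0.025, 0, 0, 0, 0.1],
  [0, 0, 0.01, 0, 0, 0, 0.1],
  [0, 0, 0.005, 0, 0, 0, 0.1],
])

```text
time_s: 8.2
ee_pos: [0.4814, 0.2768, 0.0306]
eef_rot: [-3.139, -0.312, 1.536]
force: [0.5, -0.3, 0.4]
grip_width: 0.0518
grip_force: 0.0
```

Call:
jog_arm([
  [0, 0, 0, 0, 0, 0, 0.1],
  [0, 0, 0, 0, 0, 0, -0.5],
  [0, 0, 0, 0, 0, 0, -0.5],
  [0, 0, 0, 0, 0, 0, -0.5],
  [0, 0, 0, 0, 0, 0, -0.5],
])

```text
time_s: 8.7
ee_pos: [0.4816, 0.2773, 0.0318]
eef_rot: [-3.141, -0.313, 1.537]
force: [-1.3, -3.3, 6.2]
grip_width: 0.0299
grip_force: 20.0
```

Call:
jog_arm([
  [0, 0, -0.005, 0, 0, 0, -0.5],
  [0, 0, -0.02, 0, 0, 0, -0.5],
  [0, 0, -0.04, 0, 0, 0, -0.5],
  [0, 0, -0.04, 0, 0, 0, -0.5],
  [0, 0, -0.04, 0, 0, 0, -0.5],
])

```text
time_s: 9.2
ee_pos: [0.4797, 0.232, 0.1707]
eef_rot: [-3.139, -0.313, 1.537]
force: [0.0, 0.4, -0.2]
grip_width: 0.0295
grip_force: 20.0
```

```bash
python3 - <<'E'
from station import ctrl
from h import *
o=ctrl.get_obs();A=now(o);print(o["ee_pos"],o["grip_width"])
ty=np.radians(-10.3);q=np.array([.503,.0369])-.075*np.array([-np.sin(ty),np.cos(ty)]);print(q)
rows(A,T(tool(ty,0),[*q,.13]))
E
```

```text
[0.47969129 0.23202529 0.17073744] 0.0294736745941393
[ 0.48958983 -0.03689138]
7 rows of [-0.0387, 0.0051, -0.0011, -0.0036, -0.0446, 0.0207]
```

Call:
jog_arm([
  [-0.0387, 0.005, -0.0011, -0.0036, -0.0446, 0.0207, -0.5],
  [-0.0387, 0.005, -0.0011, -0.0036, -0.0446, 0.0207, -0.5],
  [-0.0387, 0.005, -0.0011, -0.0036, -0.0446, 0.0207, -0.5],
  [-0.0387, 0.005, -0.0011, -0.0036, -0.0446, 0.0207, -0.5],
  [-0.0387, 0.005, -0.0011, -0.0036, -0.0446, 0.0207, -0.5],
])

```text
time_s: 9.7
ee_pos: [0.4902, 0.0403, 0.1314]
eef_rot: [-3.136, -0.088, 1.431]
force: [0.1, 1.3, 0.3]
grip_width: 0.03
grip_force: 20.0
```

Call:
jog_arm([
  [-0.0387, 0.005, -0.0011, -0.0036, -0.0446, 0.0207, -0.5],
  [-0.0387, 0.005, -0.0011, -0.0036, -0.0446, 0.0207, -0.5],
  [0, 0, 0, 0, 0, 0, -0.5],
])

```text
time_s: 10.0
ee_pos: [0.4887, -0.0389, 0.1286]
eef_rot: [3.141, 0.002, 1.388]
force: [0.4, 0.6, -0.4]
grip_width: 0.0296
grip_force: 20.0
```

```bash
python3 - <<'E'
from station import ctrl
from h import *
o=ctrl.get_obs();A=now(o);print(o["ee_pos"],o["grip_width"])
rows(A,T(tool(np.radians(-10.3),0),[.4896,-.0369,.015]),n=1)
np.savez("w5.npz",**ctrl.camera_model("wrist"));cv2.imwrite("pics/w5.png",ctrl.camera("wrist")[:,:,::-1])
E
```

```text
[ 0.4887125  -0.03887044  0.12856599] 0.029613605037940298
1 rows of [0.0023, 0.0005, 0.1136, 0.0005, 0.0017, -0.0035]
```

View pics/w5.png

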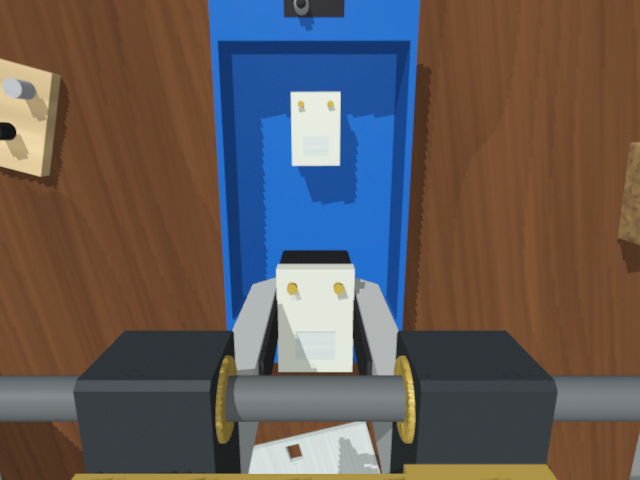

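The second module is held squarely at (315,318) and the first lies at (316,128). There's ample space between them, so I'll lower it.

Call:
jog_arm([
  [0.002, 0, 0.03, 0, 0.002, -0.003, -0.5],
  [0, 0, 0.03, 0, 0, 0, -0.5],
  [0, 0, 0.03, 0, 0, 0, -0.5],
  [0, 0, 0.02, 0, 0, 0, -0.5],
  [0, 0, 0.005, 0, 0, 0, -0.5],
])

```text
time_s: 10.55
ee_pos: [0.4883, -0.0329, 0.0117]
eef_rot: [-3.139, -0.003, 1.395]
force: [-0.5, 0.8, -0.6]
grip_width: 0.0298
grip_force: 20.0
```

Call:
jog_arm([
  [0, 0, 0.002, 0, 0, 0, -0.5],
  [0, 0, 0, 0, 0, 0, -0.5],
])

```text
time_s: 10.75
ee_pos: [0.4899, -0.0336, 0.0123]
eef_rot: [3.14, -0.003, 1.394]
force: [-0.8, -0.6, -0.4]
grip_width: 0.03
grip_force: 20.0
```

Call:
jog_arm([
  [0, 0, 0.0015, 0, 0, 0, -0.5],
  [0, 0, 0, 0, 0, 0, -0.5],
])

```text
time_s: 10.95
ee_pos: [0.4902, -0.0338, 0.0112]
eef_rot: [3.139, -0.003, 1.394]
force: [0.2, 1.8, 4.5]
grip_width: 0.0302
grip_force: 20.0
```

Call:
jog_arm([
  [0, 0, 0.001, 0, 0, 0, -0.5],
  [0, 0, 0, 0, 0, 0, -0.5],
])

```text
time_s: 11.15
ee_pos: [0.4902, -0.0338, 0.011]
eef_rot: [3.139, -0.003, 1.394]
force: [-6.5, 2.2, 19.0]
grip_width: 0.0299
grip_force: 20.0
```

Call:
jog_arm([
  [0, 0, -0.001, 0, 0, 0, -0.5],
  [0, 0, 0, 0, 0, 0, 0.1],
  [0, 0, 0, 0, 0, 0, 0.1],
  [0, 0, 0, 0, 0, 0, 0.1],
  [0, 0, -0.01, 0, 0, 0, 0.1],
])

```text
time_s: 11.65
ee_pos: [0.4887, -0.0338, 0.0194]
eef_rot: [-3.14, -0.002, 1.394]
force: [0.2, -0.1, 0.6]
grip_width: 0.0513
grip_force: 0.0
```

Call:
jog_arm([
  [0, 0, -0.03, 0, 0, 0, 0.1],
  [0, 0, -0.04, 0, 0, 0, 0.1],
  [0, 0, -0.04, 0, 0, 0, 0.1],
  [0, 0, -0.04, 0, 0, 0, 0.1],
])

```text
time_s: 12.05
ee_pos: [0.4889, -0.0342, 0.1723]
eef_rot: [3.141, -0.002, 1.394]
force: [0.3, -0.2, -0.5]
grip_width: 0.0514
grip_force: 0.0
```

```bash
python3 - <<'E'
from station import ctrl
from h import *
o=ctrl.get_obs();A=now(o);print(o["ee_pos"],o["grip_width"])
rows(A,T(tool(np.radians(4.85),0),[.4445,-.326,.17]))
np.savez("w6.npz",**ctrl.camera_model("wrist"));cv2.imwrite("pics/w6.png",ctrl.camera("wrist")[:,:,::-1])
E
```

```text
[ 0.48894699 -0.03419747  0.17230872] 0.0513882058405892
7 rows of [-0.0421, -0.0036, 0.0003, 0.0002, -0.0003, -0.0374]
```

Call:
jog_arm([
  [-0.042, -0.0036, 0, 0, 0, -0.0374, 0.1],
  [-0.042, -0.0036, 0, 0, 0, -0.0374, 0.1],
  [-0.042, -0.0036, 0, 0, 0, -0.0374, 0.1],
  [-0.042, -0.0036, 0, 0, 0, -0.0374, 0.1],
  [-0.042, -0.0036, 0, 0, 0, -0.0374, 0.1],
])

```text
time_s: 12.6
ee_pos: [0.4494, -0.2426, 0.1701]
eef_rot: [3.14, -0.002, 1.582]
force: [0.5, 0.5, -0.1]
grip_width: 0.0516
grip_force: 0.0
```

Call:
jog_arm([
  [-0.042, -0.0036, 0, 0, 0, -0.0374, 0.1],
  [-0.042, -0.0036, 0, 0, 0, -0.0374, 0.1],
  [0, 0, 0, 0, 0, 0, 0.1],
  [0, 0, 0, 0, 0, 0, 0.1],
])

```text
time_s: 13.0
ee_pos: [0.4449, -0.3254, 0.1692]
eef_rot: [3.141, -0.003, 1.654]
force: [-1.1, 0.3, -0.1]
grip_width: 0.0518
grip_force: 0.0
```

```bash
python3 - <<'E'
from station import ctrl
from h import *
o=ctrl.get_obs();A=now(o);print(o["ee_pos"],o["grip_width"])
rows(A,T(tool(np.radians(4.85),0),[.4445,-.326,.17]))
W=ctrl.camera_model("wrist");im=ctrl.camera("wrist")[:,:,::-1];cv2.imwrite("pics/w7.png",im);np.savez("w7.npz",**W)
h=cv2.cvtColor(im,cv2.COLOR_BGR2HSV);
mk=cv2.inRange(h,(3,150,100),(20,255,255));k,l,st,ce=cv2.connectedComponentsWithStats(mk)
for i in range(1,k):
    if st[i,4]>400:
        pts=np.argwhere(l==i)[:,::-1];print("orange",st[i],cv2.minAreaRect(plane(W,pts,.045)[:,:2].astype(np.float32)))
# far pin in earlier pictures: light blob in the slot
for n in("w3","w6","w2"):
    im=cv2.imread(f"pics/{n}.png");M=dict(np.load(n+".npz"));h=cv2.cvtColor(im,cv2.COLOR_BGR2HSV)
    up=P(M)@np.array([.512,.1,.05,1]);up=up[:2]/up[2];x,y=up.astype(int);x0,y0=max(x-45,0),max(y-30,0);s=h[y0:y+30,x0:x+45]
    if s.size==0: print(n,"out",up);continue
    k,l,st,ce=cv2.connectedComponentsWithStats(((s[...,1]<90)&(s[...,2]>90)).astype(np.uint8))
    for i in range(1,k):
        if 20<st[i,4]<400: c=st[i,:2]+st[i,2:4]/2-.5+[x0,y0];print(n,st[i],c,plane(M,[c],.053)[0].round(4))
E
```

```text
[ 0.44493657 -0.32539148  0.1692452 ] 0.051759867027679686
1 rows of [-0.0006, -0.0005, -0.0008, 0.0008, -0.0025, -0.0014]
orange [458   0  25 121 605] ((0.537061333656311, -0.19769948720932007), (0.07531199604272842, 0.005411417223513126), 89.48756408691406)
orange [  496     0   119   336 17085] ((0.6164230108261108, -0.271585077047348), (0.07405383139848709, 0.23658810555934906), 2.491239547729492)
orange [319   4  19  71 503] ((0.4420095980167389, -0.1919942945241928), (0.04390488192439079, 0.007272085174918175), 86.1531753540039)
orange [330   5  23  70 425] ((0.45245516300201416, -0.19196264445781708), (0.04352402314543724, 0.007932695560157299), 81.85533142089844)
orange [346  11  27  64 735] ((0.4640599489212036, -0.19257786870002747), (0.04062774404883385, 0.012419786304235458), 84.1506118774414)
orange [371  17  21  58 438] ((0.47842106223106384, -0.19298234581947327), (0.03613431751728058, 0.008627313189208508), 85.27217864990234)
orange [389  22  20  53 407] ((0.48906800150871277, -0.1935691386461258), (0.009875785559415817, 0.03225985914468765), 0.9162664413452148)
orang
[... 892 characters left out ...]
007992446422577), (0.1004486009478569, 0.011277611367404461), 87.69593811035156)
orange [609 251  31 120 757] ((0.6911731362342834, -0.36626169085502625), (0.009657347574830055, 0.09879928082227707), 0.6469613909721375)
orange [340 422  50  52 498] ((0.5027646422386169, -0.5052478313446045), (0.042078759521245956, 0.05050480365753174), 4.7827043533325195)
w3 [ 0  8 90  1 90] [307.5 125. ] [0.5139 0.1144 0.053 ]
w3 [31 25 13 13 77] [300. 148.] [0.5063 0.1007 0.053 ]
w6 [ 0  5 90  2 98] [312.5   8.5] [0.5136 0.1142 0.053 ]
w6 [ 31  23  13  16 117] [305.   33.5] [0.5062 0.1006 0.053 ]
w2 [ 0  4 90  1 90] [311.5 109. ] [0.5141 0.1148 0.053 ]
w2 [29 23 15 15 99] [303. 135.] [0.5066 0.1016 0.053 ]
```

Call:
jog_arm([
  [0, 0.0005, 0.04, 0.001, -0.002, -0.001, 0.1],
  [0, 0, 0.045, 0, 0, 0, 0.1],
  [0, 0, 0.04, 0, 0, 0, 0.1],
  [0, 0, 0.02, 0, 0, 0, 0.1],
  [0, 0, 0.009, 0, 0, 0, 0.1],
])

```text
time_s: 13.55
ee_pos: [0.4454, -0.3232, 0.0137]
eef_rot: [-3.14, -0.002, 1.658]
force: [-0.3, 0.3, 0.5]
grip_width: 0.0514
grip_force: 0.0
```

Call:
jog_arm([
  [0, 0, 0, 0, 0, 0, 0.1],
  [0, 0, 0, 0, 0, 0, -0.9],
  [0, 0, 0, 0, 0, 0, -0.9],
  [0, 0, 0, 0, 0, 0, -0.9],
  [0, 0, 0, 0, 0, 0, -0.9],
], squeeze=40)

```text
time_s: 14.05
ee_pos: [0.446, -0.3252, 0.0159]
eef_rot: [3.141, 0.001, 1.657]
force: [0.2, 0.1, -0.9]
grip_width: 0.0228
grip_force: 0.0
```

Call:
jog_arm([
  [0, 0, -0.005, 0, 0, 0, -0.9],
  [0, 0, -0.02, 0, 0, 0, -0.9],
  [0, 0, -0.04, 0, 0, 0, -0.9],
  [0, 0, -0.04, 0, 0, 0, -0.9],
  [0, 0, -0.005, 0, 0, 0, -0.9],
])

```text
time_s: 14.55
ee_pos: [0.4472, -0.3262, 0.1301]
eef_rot: [3.137, 0.005, 1.657]
force: [0.7, 0.5, -4.8]
grip_width: 0.0154
grip_force: 40.0
```

```bash
python3 - <<'E'
from station import ctrl
from h import *
o=ctrl.get_obs();A=now(o);print(o["ee_pos"],o["eef_rot"],o["grip_width"],o["force"],o["moment"])
W=ctrl.camera_model("wrist");im=ctrl.camera("wrist")[:,:,::-1];cv2.imwrite("pics/w8.png",im);np.savez("w8.npz",**W)
cv2.imwrite("pics/sd8.png",ctrl.camera("side")[:,:,::-1]);cv2.imwrite("pics/sc8.png",ctrl.camera("scene")[:,:,::-1])
# slot: dark/brown blob near expected place on the plate in wrist view
zu=o["ee_pos"][2]-.014+.005
e=np.array([-np.sin(np.radians(4.7)),np.cos(np.radians(4.7))])
for s in(1,-1):
    c=np.r_[o["ee_pos"][:2]+s*.103*e,zu];u=P(W)@np.r_[c,1];u=u[:2]/u[2];print(s,u)
E
```

```text
[ 0.44716763 -0.32618974  0.13013004] [3.13661509 0.00483366 1.65676965] 0.01540296975039219 [ 0.69290852  0.48693941 -4.76349522] [-0.10088142  0.08578956  0.0214781 ]
1 [316.43592867  56.17518201]
-1 [314.19607337 471.61315963]
```

```bash
python3 - <<'E'
from h import *
w=cv2.imread("pics/w8.png");b=cv2.imread("pics/sd8.png");a=cv2.imread("pics/sc8.png")
r=lambda i,s:cv2.resize(i,s,interpolation=cv2.INTER_CUBIC)
cv2.imwrite("pics/m8.png",np.vstack([np.hstack([r(w,(400,300)),r(b[100:250,340:540],(400,300))]),np.hstack([r(a[260:440,80:320],(400,300)),r(a[170:350,200:440],(400,300))])]))
E
```

```text
(no output)
```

View pics/m8.png

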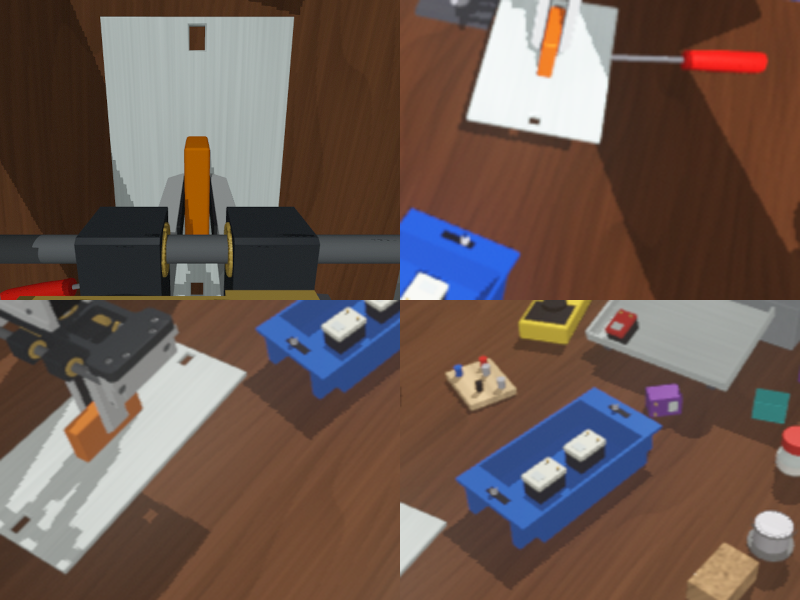

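The picture shows the plate held level, with its far slot at wrist pixel (315,59) and its near slot at (315,461). Both modules are flat in the tote and the reject is untouched in the tray.

```bash
python3 - <<'E'
from station import ctrl
from h import *
W=dict(np.load("w8.npz"));A=now(ctrl.get_obs());im=cv2.imread("pics/w8.png");h=cv2.cvtColor(im,cv2.COLOR_BGR2HSV)
for x0,x1,y0,y1 in((285,345,35,90),(290,345,445,470)):
    s=h[y0:y1,x0:x1];k,l,st,ce=cv2.connectedComponentsWithStats((s[...,1]>90).astype(np.uint8))
    print([(t[:2]+[x0,y0],t[2:],c+[x0,y0]) for t,c in zip(st[1:],ce[1:]) if t[4]>30])
r=h[40];lo=(h[40,:,1]<60)&(h[40,:,2]>120);x=np.flatnonzero(lo);print("row40",x[0],x[-1])
R=cv2.Rodrigues(W["rvec"])[0];c=-R.T@W["tvec"];Ai=np.linalg.inv(A)
ct=(Ai@np.r_[c,1])[:3];Rt=A[:3,:3].T@R.T
for d in(.009,.012,.015,.018,.021):
    o=[]
    for u in((315,59),(315,461),(x[0],40),(x[-1],40)):
        v=Rt@np.linalg.inv(W["intrinsics"])@np.r_[u,1];o.append((ct+v*(d-ct[2])/v[2])[:2])
    print(d,np.round(o,4).tolist(),"slotsep",(o[0]-o[1])[0],"width",np.linalg.norm(o[2]-o[3]))
E
```

```text
[(array([303,  43]), array([ 25,  37, 892], dtype=int32), array([314.87892377,  60.67152466]))]
[(array([306, 453]), array([ 19,  17, 323], dtype=int32), array([315., 461.]))]
row40 161 469
0.009 [[0.1012, 0.0015], [-0.1031, 0.0017], [0.1085, -0.0633], [0.1088, 0.0666]] slotsep 0.20424630167084923 width 0.12985980497125152
0.012 [[0.1017, 0.0015], [-0.1058, 0.0018], [0.1091, -0.0643], [0.1094, 0.0676]] slotsep 0.20740816396273032 width 0.1318701171150245
0.015 [[0.1021, 0.0015], [-0.1084, 0.0018], [0.1097, -0.0653], [0.1099, 0.0686]] slotsep 0.21057002625461138 width 0.13388042925879748
0.018 [[0.1026, 0.0016], [-0.1111, 0.0018], [0.1102, -0.0663], [0.1105, 0.0696]] slotsep 0.21373188854649242 width 0.1358907414025705
0.021 [[0.1031, 0.0016], [-0.1138, 0.0018], [0.1108, -0.0672], [0.1111, 0.0707]] slotsep 0.2168937508383735 width 0.13790105354634347
```

```bash
python3 - <<'E'
from station import ctrl
from h import *
A=now(ctrl.get_obs());rows(A,T(tool(np.radians(-10.35),0),[.4874,.0008,.10]),v=.038)
E
```

```text
9 rows of [0.0364, 0.0035, 0.0027, -0.0001, -0.0001, 0.0296]
```

Call:
jog_arm([
  [0.0364, 0.0035, 0.0027, 0, 0, 0.0296, -0.9],
  [0.0364, 0.0035, 0.0027, 0, 0, 0.0296, -0.9],
  [0.0364, 0.0035, 0.0027, 0, 0, 0.0296, -0.9],
  [0.0364, 0.0035, 0.0027, 0, 0, 0.0296, -0.9],
  [0.0364, 0.0035, 0.0027, 0, 0, 0.0296, -0.9],
])

```text
time_s: 15.2
ee_pos: [0.4573, -0.141, 0.1098]
eef_rot: [-3.138, -0.001, 1.507]
force: [1.1, -0.2, -3.6]
grip_width: 0.016
grip_force: 40.0
```

Call:
jog_arm([
  [0.0364, 0.0035, 0.0027, 0, 0, 0.0296, -0.9],
  [0.0364, 0.0035, 0.0027, 0, 0, 0.0296, -0.9],
  [0.0364, 0.0035, 0.0027, 0, 0, 0.0296, -0.9],
  [0.0364, 0.0035, 0.0027, 0, 0, 0.0296, -0.9],
  [0, 0, 0, 0, 0, 0, -0.9],
])

```text
time_s: 15.7
ee_pos: [0.4871, 0.0037, 0.0988]
eef_rot: [-3.138, -0.0, 1.393]
force: [-0.1, -1.0, -2.7]
grip_width: 0.0154
grip_force: 40.0
```

```bash
python3 - <<'E'
from station import ctrl
from h import *
o=ctrl.get_obs();A=now(o);print(o["ee_pos"],o["eef_rot"],o["force"])
rows(A,T(tool(np.radians(-10.35),0),[.4874,.0008,.078]),n=1)
W=ctrl.camera_model("wrist");im=ctrl.camera("wrist")[:,:,::-1];cv2.imwrite("pics/w9.png",im)
# far slot of plate and anything of pin/flange seen: print projected expectations and blobs
h=cv2.cvtColor(im,cv2.COLOR_BGR2HSV);s=h[35:90,285:345]
sat=s[...,1]>90; print("slot px",sat.sum(),"blue",cv2.inRange(s,(100,90,30),(130,255,255)).sum()//255)
for r in range(8,46,4): print("".join("B" if (100<p[0]<130 and p[1]>90) else ("d" if p[2]<80 else ("." if p[1]<60 else "o")) for p in s[r,15:46]))
E
```

```text
[0.48708614 0.00365495 0.09882295] [-3.13795548e+00 -2.22558385e-04  1.39282465e+00] [-0.06066857 -0.98826219 -2.68132099]
1 rows of [-0.0028, 0.0009, 0.0208, -0.0036, -0.0002, 0.0027]
slot px 689 blue 540
...ddddddddddddddddddddddddd...
...ddddddddddddddddddddddddd...
..oBBBBBBBBBBBBBBBBBBBBBBBBB...
..oBBBBBBBBBBBBBBBBBBBBBBBBB...
..oBBBBBBBBBBBBBBBBBBBBBBBBB...
..oBBBBBBBBBBBBBBBBBBBBBBBBB...
..oBBBBBBBBBBBBBBBBBBBBBBBBB...
...dBBBBBBBBBBBBo......oBBB....
...dddddddddd...ddddddddd......
...ddddddddd...ddddddddddd.....
```

Call:
jog_arm([
  [-0.0028, 0.002, 0.006, -0.003, 0, 0.002, -0.9],
  [0, 0, 0.006, 0, 0, 0, -0.9],
  [0, 0, 0, 0, 0, 0, -0.9],
])

```text
time_s: 16.05
ee_pos: [0.4885, -0.0036, 0.0876]
eef_rot: [3.141, 0.0, 1.387]
force: [-0.8, 0.2, -3.5]
grip_width: 0.0161
grip_force: 40.0
```

```bash
cat > look.py <<'E'
from station import ctrl
from h import *
o=ctrl.get_obs();print(o["ee_pos"],o["eef_rot"].round(4),o["force"].round(1),o["moment"].round(2))
im=ctrl.camera("wrist")[:,:,::-1]
h=cv2.cvtColor(im,cv2.COLOR_BGR2HSV);s=h[35:90,295:335]
for r in range(4,55,2): print("".join("B" if (100<p[0]<130 and p[1]>90) else ("d" if p[2]<80 else ("." if p[1]<60 else "o")) for p in s[r]))
s=h[440:475,295:335]
print()
for r in range(0,35,2): print("".join("B" if (100<p[0]<130 and p[1]>90) else ("d" if p[2]<80 else ("." if p[1]<60 else "o")) for p in s[r]))
E
python3 look.py
```

```text
[ 0.48845792 -0.00363907  0.08763397] [3.1408e+00 2.0000e-04 1.3869e+00] [-0.8  0.2 -3.5] [-0.09  0.07 -0.02]
........................................
........................................
.......oBBBBBBBBBBBBBBBBBBBBBBBBB.......
.......oBBBBBBBBBBBBBBBBBBBBBBBBB.......
.......oBBBBBBBBBBBBBBBBBBBBBBBBB.......
.......oBBBBBBBBBBBBBBBBBBBBBBBBB.......
........BBBBBBooo...oBBBBBBBBBBBB.......
........dddd...dddddd...ddddddddd.......
........dd...dddddddddd..dddddddd.......
........dd...ddddddddddd.dddddddd.......
........dd..ddddddddddddd.ddddddd.......
........dd..ddddddddddddddddddddd.......
........ddd..ddddddddddd.dddddddd.......
........ddddd.dddddddd.dddddddddd.......
........ddddddddddddddddddddddddd.......
........ddddddddddddddddddddddddd.......
........ddddddddddddddddddddddddd.......
........BBBBBBBBBBBBBBBBBBBBBBBBB.......
........BBBBBBBBBBBBBBBBBBBBBBBBB.......
........BBBBBBBBBBBBBBBBBBBBBBBBB.......
........BBBBBBBBBBBBBBBBBBBBBBBBB.......
........................................
........................................
........................................
........................................
........................................

........................................
........................................
........................................
........................................
........................................
........................................
........................................
..........dddddddddddddddddddd..........
..........dddddddddddddddddddd..........
..........dddddddddddddddddddd..........
..........dddddddddddddddddddd..........
...........ddddddddddddddddddd..........
...........ddddddddddddddddddd..........
..........dddddddddddddddddddd..........
..........dddddddddddddddddddd..........
..........dddddddddddddddddddd..........
........................................
oooooooooooooooooooooooooooooooooooooooo
```

Through the far slot, the pin's ring is centred about 2.5 px left and about 3.5 mm forward of the slot centre. I'll correct for that and lower gently.

Call:
jog_arm([
  [0.003, -0.0012, 0.005, 0, 0, 0, -0.9],
  [0, 0, 0.005, 0, 0, 0, -0.9],
  [0, 0, 0.003, 0, 0, 0, -0.9],
  [0, 0, 0, 0, 0, 0, -0.9],
])

```text
time_s: 16.5
ee_pos: [0.4884, 0.0005, 0.0755]
eef_rot: [3.139, 0.0, 1.388]
force: [0.4, -0.4, -1.5]
grip_width: 0.0158
grip_force: 40.0
```

```bash
python3 look.py
```

```text
[4.88402000e-01 4.74134329e-04 7.54859440e-02] [3.1394 0.     1.3885] [ 0.4 -0.4 -1.5] [-0.11  0.11 -0.04]
........................................
........................................
.......oBBBBBBBBBBBBBBBBBBBBBBBBB.......
.......oBBBBBBBBBBBBBBBBBBBBBBBBB.......
.......oBBBBBBBBBBBBBBBBBBBBBBBBB.......
.......oBBBBBBBBBBBBBBBBBBBBBBBBB.......
.......oBBBBBBBBBBBBBBBBBBBBBBBBB.......
.......oBBBBBBBBBBBBBBBBBBBBBBBBB.......
........BBBBBBBBBBBBBBBBBBBBBBBBB.......
........dddddd...........dddddddd.......
........ddddd...ddddddddd..dddddd.......
........ddddd..ddddddddddd..ddddd.......
........dddd.dddddddddddddd.ddddd.......
........dddd.dddddddddddddd.ddddd.......
........ddddd.ddddddddddddd.ddddd.......
........ddddd..ddddddddddd.dddddd.......
........ddddddd..dddddd.ddddddddd.......
........ddddddddddddddddddddddddd.......
........ddddddddddddddddddddddddd.......
........ddddddddddddddddddddddddd.......
........BBBBBBBBBBBBBBBBBBBBBBBBB.......
........................................
........................................
........................................
........................................
........................................

........................................
........................................
........................................
........................................
........................................
........................................
........................................
..........dBdd............ddBd..........
..........oBBo.oBBBBBBBBo..BBB..........
..........oBBB.BBBBBBBBBBoBBBB..........
..........oBBBBBBBBBBBBBBBBBBBo.........
..........oBBBBBBBBBBBBBBBBBBB..........
..........oBBBBBBBBBBBBBBBBBBB..........
..........oBBBBBBBBBBBBBBBBBBB..........
..........oBBBBBBBBBBBBBBBBBBB..........
..........dddddddddddddddddddd..........
........................................
oooooooooooooooooooooooooooooooooooooooo
```

Both pins are now centred in their slots. I'll lower slowly and watch the force.

Call:
jog_arm([
  [0, 0, 0.003, 0, 0, 0, -0.9],
  [0, 0, 0.002, 0, 0, 0, -0.9],
  [0, 0, 0.002, 0, 0, 0, -0.9],
  [0, 0, 0, 0, 0, 0, -0.9],
])

```text
time_s: 16.95
ee_pos: [0.4885, 0.0005, 0.0687]
eef_rot: [3.139, -0.0, 1.388]
force: [0.2, -0.1, -2.2]
grip_width: 0.0159
grip_force: 40.0
```

Call:
jog_arm([
  [0, 0, 0.0015, 0, 0, 0, -0.9],
  [0, 0, 0.0015, 0, 0, 0, -0.9],
  [0, 0, 0, 0, 0, 0, -0.9],
])

```text
time_s: 17.25
ee_pos: [0.4886, 0.0005, 0.0658]
eef_rot: [3.139, -0.0, 1.388]
force: [0.2, -0.5, -3.1]
grip_width: 0.0156
grip_force: 40.0
```

Call:
jog_arm([
  [0, 0, 0.0015, 0, 0, 0, -0.9],
  [0, 0, 0.001, 0, 0, 0, -0.9],
  [0, 0, 0, 0, 0, 0, -0.9],
])

```text
time_s: 17.55
ee_pos: [0.4888, 0.0005, 0.0655]
eef_rot: [3.138, -0.0, 1.388]
force: [-13.2, -0.3, 28.3]
grip_width: 0.0156
grip_force: 40.0
```

Call:
jog_arm([
  [0, 0, 0.001, 0, 0, 0, -0.9],
  [0, 0, 0, 0, 0, 0, -0.9],
])

```text
time_s: 17.75
ee_pos: [0.4889, 0.0005, 0.0655]
eef_rot: [3.138, -0.0, 1.389]
force: [-21.0, 0.3, 42.0]
grip_width: 0.0157
grip_force: 40.1
```

```bash
python3 look.py
```

```text
[4.88860410e-01 4.52302248e-04 6.54729131e-02] [ 3.1378e+00 -1.0000e-04  1.3885e+00] [-21.    0.3  42. ] [ 0.17  4.27 -0.02]
........................................
........................................
.......oBBBBBBBBBBBBBBBBBBBBBBBBB.......
.......oBBBBBBBBBBBBBBBBBBBBBBBBo.......
.......oBBBBBBBBBBBBBBBBBBBBBBBBo.......
.......oBBBBBBBBBBBBBBBBBBBBBBBBo.......
........BBBBBBBBoo..oBBBBBBBBBBBo.......
........ddddd.....dd.....ddddddd........
........ddd...dddddddddd...ddddd........
........dd...dddddddddddd..ddddd........
........dd...ddddddddddddd.ddddd........
........d...ddddddddddddddd.dddd........
........dd...ddddddddddddddddddd........
........ddd...ddddddddddd.dddddd........
........ddddd..ddddddddddddddddd........
........dddddddddddddddddddddddd........
........dddddddddddddddddddddddd........
........dddddddddddddddddddddddd........
........ddBBBBBBBBBBBBBBBBBBBBBB........
........BBBBBBBBBBBBBBBBBBBBBBBB........
........BBBBBBBBBBBBBBBBBBBBBBBB........
........................................
........................................
........................................
........................................
........................................

........................................
........................................
........................................
........................................
........................................
........................................
............oo..o...oo.o.oo.o...........
..........dddddddddddddddddddd..........
..........dddddddddddddddddddd..........
..........dddd.......ddddddddd..........
..........dd.............ddddd..........
..........dd...d..........dddd..........
..........ddddd.dd........ddd...........
..........ddd.............dBd...........
..........dBd......d......dBB...........
..........BB..oBBBBBBBBB..BBBo..........
........................................
oooooooooooooooooooooooooooooooooooooooo
```

Contact came at TCP z 0.0655, which fits seated if the plate was gripped about 5 mm lower on the handle. I'll relax the downward force and probe sideways to check that the pins engage.

Call:
jog_arm([
  [0, 0, -0.0022, 0, 0, 0, -0.9],
  [0, 0, 0, 0, 0, 0, -0.9],
])

```text
time_s: 18.0
ee_pos: [0.4892, 0.0004, 0.0655]
eef_rot: [3.137, -0.0, 1.388]
force: [-4.6, 0.2, 15.2]
grip_width: 0.0157
grip_force: 40.0
```

Call:
jog_arm([
  [0, 0.0015, 0, 0, 0, 0, -0.9],
  [0, 0.0015, 0, 0, 0, 0, -0.9],
  [0, 0, 0, 0, 0, 0, -0.9],
])

```text
time_s: 18.3
ee_pos: [0.4904, 0.0002, 0.0655]
eef_rot: [-3.141, -0.0, 1.389]
force: [-18.2, 2.3, 24.2]
grip_width: 0.0158
grip_force: 40.0
```

Call:
jog_arm([
  [0, -0.003, 0, 0, 0, 0, -0.9],
  [0, -0.0015, 0, 0, 0, 0, -0.9],
  [0, -0.0015, 0, 0, 0, 0, -0.9],
  [0, 0, 0, 0, 0, 0, -0.9],
])

```text
time_s: 18.7
ee_pos: [0.4872, 0.0008, 0.0657]
eef_rot: [3.135, -0.0, 1.388]
force: [4.4, -1.0, 5.5]
grip_width: 0.0156
grip_force: 40.0
```

Call:
jog_arm([
  [0, -0.0015, 0, 0, 0, 0, -0.9],
  [0, -0.0015, 0, 0, 0, 0, -0.9],
  [0, 0, 0, 0, 0, 0, -0.9],
])

```text
time_s: 19.0
ee_pos: [0.4859, 0.0011, 0.0661]
eef_rot: [3.13, -0.001, 1.388]
force: [13.7, -2.0, 1.5]
grip_width: 0.0159
grip_force: 40.0
```

```bash
python3 look.py
```

```text
[0.48592522 0.00109086 0.06612491] [ 3.1302e+00 -7.0000e-04  1.3883e+00] [13.7 -2.   1.5] [-0.52 -2.57  0.05]
........................................
........................................
........BBBBBBBBBBBBBBBBBBBBBBBBB.......
........BBBBBBBBBBBBBBBBBBBBBBBBB.......
........BBBBBBBBBBBBBBBBBBBBBBBBB.......
........BBBBBBBBBBBBBBBBBBBBBBBBB.......
........BBBBBBBBBBBBBBBBBBBBBBBBB.......
........dddddddddddd...........dd.......
........dddddddddd....dddddddd..........
........ddddddddd...dddddddddddd........
........ddddddddd...ddddddddddddd.......
........dddddddd...ddddddddddddddd......
........ddddddddd...dddddddddddddd......
........ddddddddd...ddddddddddddd.......
........ddddddddddd..dddddddddd.........
........dddddddddddddddddddddddd........
........ddddddddddddddddddddddddd.......
........ddddddddddddddddddddddddd.......
........ddddddddddddddddddddddddd.......
........BBBBBBBBBBBBBBBBBBBBBBBBB.......
........BBBBBBBBBBBBBBBBBBBBBBBBB.......
........................................
........................................
........................................
........................................
........................................

........................................
........................................
........................................
........................................
........................................
........................................
........................................
..........dddddddddddddddddddd..........
...........dddddddddd.....dddd..........
...........ddddddd........dddd..........
...........dddddd.......................
...........ddddddd......................
...........ddddddd......................
...........ddddddd......................
...........BBBBBBo...oBBBBBB............
..........oBBBBBBo.oBBBBBBBBBB..........
........................................
oooooooooooooooooooooooooooooooooooooooo
```

The pin tips overlap the slot's edge from above and resist sideways motion, so both slots are over the pins. I'll centre the plate, let it settle and release.

Call:
jog_arm([
  [0, 0.0025, 0, 0, 0, 0, -0.9],
  [0, 0.002, 0.0005, 0, 0, 0, -0.9],
  [0, 0, 0.0005, 0, 0, 0, -0.9],
  [0, 0, 0, 0, 0, 0, -0.9],
])

```text
time_s: 19.45
ee_pos: [0.487, 0.0009, 0.0655]
eef_rot: [3.139, -0.0, 1.389]
force: [-17.2, 2.6, 32.9]
grip_width: 0.0158
grip_force: 40.0
```

```bash
python3 look.py | head -22
```

```text
[0.48697958 0.00090398 0.06546668] [ 3.1393e+00 -2.0000e-04  1.3885e+00] [-17.2   2.6  32.9] [0.37 3.5  0.02]
........................................
........................................
.......oBBBBBBBBBBBBBBBBBBBBBBBBB.......
.......oBBBBBBBBBBBBBBBBBBBBBBBBB.......
.......oBBBBBBBBBBBBBBBBBBBBBBBBB.......
.......oBBBBBBBBBBBBBBBBBBBBBBBBB.......
.......oBBBBBBBBBBBBBBoooBBBBBBBo.......
........dddddddddd.....d.....dddd.......
........dddddddd...ddddddddd...d........
........ddddddd...dddddddddddd..........
........dddddd...dddddddddddddd.........
........dddddd...dddddddddddddd.........
........ddddddd..dddddddddddddd.........
........ddddddd...dddddddddddd.d........
........ddddddddd..dddddddddddddd.......
........dddddddddddddddddddddddd........
........dddddddddddddddddddddddd........
........dddddddddddddddddddddddd........
........ddddddddddBddddddddBdddd........
........BBBBBBBBBBBBBBBBBBBBBBBBo.......
........BBBBBBBBBBBBBBBBBBBBBBBBB.......
```

Call:
jog_arm([
  [0, 0.0005, -0.0012, 0, 0, 0, -0.9],
  [0, 0, 0, 0, 0, 0, 0.1],
  [0, 0, 0, 0, 0, 0, 0.1],
  [0, 0, 0, 0, 0, 0, 0.1],
  [0, 0, 0, 0, 0, 0, 0.1],
])

```text
time_s: 20.0
ee_pos: [0.4877, 0.0006, 0.0647]
eef_rot: [3.139, -0.0, 1.388]
force: [0.3, -0.5, -0.9]
grip_width: 0.0441
grip_force: 0.0
```

Call:
jog_arm([
  [0, 0, -0.02, 0, 0, 0, 0.1],
  [0, 0, -0.04, 0, 0, 0, 0.1],
  [0, 0, -0.04, 0, 0, 0, 0.1],
  [0, 0, -0.04, 0, 0, 0, 0.1],
  [0, 0, 0, 0, 0, 0, 0.1],
])

```text
time_s: 20.5
ee_pos: [0.4892, 0.0006, 0.2098]
eef_rot: [3.13, -0.001, 1.388]
force: [-0.3, 0.6, -0.7]
grip_width: 0.0516
grip_force: 0.0
```

```bash
python3 - <<'E'
from station import ctrl
from h import *
W=ctrl.camera_model("wrist");im=ctrl.camera("wrist")[:,:,::-1];cv2.imwrite("pics/w10.png",im)
o=ctrl.get_obs();print(o["ee_pos"],o["grip_width"])
S=ctrl.camera_model("scene");D=ctrl.camera_model("side")
h=cv2.cvtColor(im,cv2.COLOR_BGR2HSV)
# plate mask: width and corner heights from wrist
for n,m,i in(("wrist",W,im),("scene",S,ctrl.camera("scene")[:,:,::-1]),("side",D,ctrl.camera("side")[:,:,::-1])):
    i=np.ascontiguousarray(i);cv2.imwrite(f"pics/end_{n}.png",i);h=cv2.cvtColor(i,cv2.COLOR_BGR2HSV);mk=cv2.inRange(h,(0,0,110),(180,50,255))
    k,l,st,ce=cv2.connectedComponentsWithStats(mk)
    c=P(m)@np.array([.488+.04,.03,.051,1]);c=(c[:2]/c[2]).astype(int);j=l[c[1],c[0]]
    pts=np.argwhere(l==j)[:,::-1]
    for z in(.051,.060): print(n,j,len(pts),z,cv2.minAreaRect(plane(m,pts,z)[:,:2].astype(np.float32)))
E
```

```text
[0.4881812  0.00064184 0.20686049] 0.05163883417095133
wrist 1 45995 0.051 ((0.4921228587627411, -0.009330645203590393), (0.2506319582462311, 0.2373063713312149), 78.33241271972656)
wrist 1 45995 0.06 ((0.49232423305511475, -0.007198750972747803), (0.24396519362926483, 0.2309940606355667), 78.3324203491211)
scene 85 4631 0.051 ((0.4875996708869934, -0.0006372034549713135), (0.2379750907421112, 0.13512590527534485), 79.65796661376953)
scene 85 4631 0.06 ((0.4938032627105713, -0.008529871702194214), (0.23443111777305603, 0.13311360776424408), 79.6579818725586)
side 28 7195 0.051 ((0.4861745238304138, -0.001140981912612915), (0.23862144351005554, 0.13386988639831543), 79.52601623535156)
side 28 7195 0.06 ((0.48450902104377747, 0.00581803172826767), (0.23516246676445007, 0.13192935287952423), 79.52601623535156)
```

The scene and side views agree on the plate's position (to about 1.5 mm) only at the seated height of 51 mm. At the unseated 60 mm they differ by about 17 mm, so the plate is seated flat on the tote.

```bash
python3 -c "
from station import ctrl
print(ctrl.hand_in())"
```

```text
the job is handed in; nothing more can be done
None
```

Job handed in at about 21 s: both white-lidded modules were set flat and lid up in the tote, the reject was left in the tray, and the cover plate is seated over both pins and released, with the arm clear.

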